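# Put the analytical columns away in the column tray

### The arm

A 6-joint arm with a two-finger parallel gripper is mounted at the origin on the work surface. World frame = base frame: x ahead of the robot, y to its left, z up, the work surface at z = 0. Lengths are in m, angles in rad, forces in N, time in s.
With the tool pointing down it reaches from about 0.35 to 0.8 m from the base axis. Payload 7.3 kg.
Tool frame: the origin (TCP) lies at the very end of the fingers, on their centre line; the grasp point (between the pads) lies 19 mm behind it; z points along the fingers, y is the direction in which the jaws open and shut (so a half turn about z gives the same grasp; the last joint's range is limited). The gripper opens to 85 mm and grips with 20 to 120 N. Pads are 22 mm wide; open, the fingers measure 114 mm over their backs; the gripper's body (76 mm by 85 mm) begins 54 mm behind the grasp point. The pads swing forward as they close: fully open they stand 13 mm farther back than shut.
Start: joints at [-1.299, 0.342, 1.524, -0, 1.275, -0.146], TCP at [0.213, -0.48, 0.231] pointing down, gripper open.
Joint ranges: [-2.53, 2.53], [-0.77, 2.02], [0.04, 2.7], [-1, 4.14], [0.28, 2.66], [-3.11, 3.11]. Speed limits (rad/s): [2.57, 2.57, 3.14, 3.14, 3.14, 3.14].

### API

Orientations are given as a unit quaternion [x, y, z, w].
In Python, from cell import state, camera, get_calibration, sign_off gives the robot as it stands.
- The arm moves only by the tool carry_out, never from a script. Its argument "increments" is a list of rows, each an object with "claw": the opening, from 0 (shut) to 1 (fully open); "linear": the shift along the tool's x, y, z in cm, a list of three; "angular": the turn, a rotation vector about the tool's x, y, z in rad, a list of three. A call has 1 to 20 rows; each row shifts and turns the commanded pose from where the row before left it, along the tool's axes as they then stand; what a row does not reach is not made up. A row lasts 1/10 s, in which the tool goes at most 50 mm and 8.59 degrees, less where a joint would pass 70% of its speed; a pose out of reach is approached as far as the arm can. A call with a gripper value outside its range is refused whole. The fingers move at their own pace and stop on an object; the grip force is fixed at half the most. Time passes only in rows, so rows that do not move let the fingers close. It gives the time, the measured TCP pose, the force and the opening at its end, in the units of the state.
- state(): the state, without advancing time (a new reading comes with each control period).
- camera(name): name is "scene" or "top" or "wrist"; returns the picture (384x512x3 uint8, blue, green, red); there is no depth.
- get_calibration(name): a dict with "K" (3x3 intrinsics, pixels), "eye" and "rotation" of the camera in the world. Camera axes: x right, y down, z forward; pixel columns grow to the right and rows downward; lengths in m; the calibration is good to about 2 mm. The wrist camera is an equidistant fisheye: a pixel r from the principal point sees the ray r / f radians off the axis. A picture is of the moment at which its call begins: read the wrist's pose just before it. get_calibration takes no time and is no camera call; for the wrist camera it gives the pose at the moment of the call.
- sign_off(): hands the job in, once; it reports no verdict.
The state is a dict: "time_s": time; "joint_pos": joint angles; "dq": joint speeds; "joint_torque": joint torques, N m; "tool_pos": TCP position; "eef_rot": TCP orientation; "contact_force": force on the tool from outside, world axes, zero at the start; "torque": the same for the moment, N m; "width": finger opening in m.
Only numpy, scipy, OpenCV 4.12 (cv2) and the standard library are available. Lean on these libraries where they do the work, as an engineer would, in place of code of your own. Each camera call takes 0.05 s, during which the arm holds its last target. There are 200 camera calls.

### The job

Put the three slim steel columns away in the column tray: lay each one down gently, without dropping it, in the foam nest made for its length, so that it lies home on the floor of the trough. Leave the wide column and the stubby guard cartridge holder where they lie, and do not disturb the bottle or the vial rack.

Things in the scene. Friction and masses are not known exactly. Their poses are not given: they have to be found in the camera images.
- column_long: Long slim steel chromatography column, loose, lying on the bench: 200 mm long (its x axis), both ends alike: black plug 12 mm long, 8 thick; hexagonal nut 22 mm long, 16 across flats. Between the nuts 132 mm of bare tube 10 mm thick: grip there. Origin on its axis at mid-length, 8 mm above what it lies on; y, z turn if it rolls. 0.08 to 0.2 kg.
- column_medium: Medium slim steel chromatography column, loose, lying on the bench: 150 mm long (its x axis), both ends alike: black plug 12 mm long, 8 thick; hexagonal nut 22 mm long, 16 across flats. Between the nuts 82 mm of bare tube 10 mm thick: grip there. Origin on its axis at mid-length, 8 mm above what it lies on; y, z turn if it rolls. 0.08 to 0.2 kg.
- column_short: Short slim steel chromatography column, loose, lying on the bench: 100 mm long (its x axis), both ends alike: black plug 12 mm long, 8 thick; hexagonal nut 22 mm long, 16 across flats. Between the nuts 32 mm of bare tube 10 mm thick: grip there. Origin on its axis at mid-length, 8 mm above what it lies on; y, z turn if it rolls. 0.08 to 0.2 kg.
- nest_long: Nest for the long column: fixed grey foam block 232 mm long (x), 52 wide (y), 21 high. Dark trough 216 by 32 mm, floor 8 mm above underside. Finger cut-out across the middle, 44 mm along x, down to 3 mm above underside. Origin: centre of underside, 3 mm above bench, z up. A column lying home has its axis 16 mm above it. Either end of a column may point either way.
- nest_medium: Nest for the medium column: fixed grey foam block 182 mm long (x), 52 wide (y), 21 high. Dark trough 166 by 32 mm, floor 8 mm above underside. Finger cut-out across the middle, 44 mm along x, down to 3 mm above underside. Origin: centre of underside, 3 mm above bench, z up. A column lying home has its axis 16 mm above it. Tray rim 10 mm above bench, 32 mm from the outer nests' middle lines.
- nest_short: Nest for the short column: fixed grey foam block 132 mm long (x), 52 wide (y), 21 high. Dark trough 116 by 32 mm, floor 8 mm above underside. Finger cut-out across the middle, 44 mm along x, down to 3 mm above underside. Origin: centre of underside, 3 mm above bench, z up. A column lying home has its axis 16 mm above it. Nests lie parallel in one fixed metal tray, 70 mm apart in y, in any order.
- wide_column: A wide preparative column that does not belong in the tray: 150 mm long along x, steel tube 20 mm thick, hexagonal nuts 28 mm across the flats, black plugs. Loose on the bench; origin on its axis at mid-length, 14 mm above the bench. Stays where it lies.
- guard_holder: A stubby steel guard cartridge holder that does not belong in the tray: 68 mm long along x, 20 mm thick, hexagonal, with no slim tube, a black plug at each end. Loose on the bench; origin on its axis near mid-length, 10 mm above the bench. Stays where it lies.
- solvent_bottle: A glass screw-cap bottle with a blue cap, 56 mm thick and 105 mm high, standing loose beyond the work (origin at the centre of its underside). A bystander.
- vial_rack: A white block 60 by 120 mm with small amber vials in it, 40 mm high over the vials, loose beyond the work (origin at the centre of its underside). A bystander.
There are look-alikes about, which are no part of the job. Leave any red look-alike of the column_medium alone.

How it is judged:
By the outcome, as a careful person would: the job done as asked, in the order asked, and still so for the second after the job is handed in, with the robot touching nothing.
It also fails if it takes over 88 s, if anything falls off the work surface, if the arm or the gripper's body presses on something with over 40 N, if the wrist force passes 120 N, or if a joint passes its speed limit or range.

## Working session

There is one attempt and no reset: what is moved stays moved. The work goes in short steps, Python scripts to look and compute and a tool call to move; the robot and the scene stay as the last step left them, time stands still between calls to the robot, and variables do not carry over. Pictures are saved under pics/ and viewed, about 12 in all and at most 16, crops included, and the job is handed in when it is done.

Besides the shell and the picture viewer there is one more tool, called after "Request:" as name(argument=value, ...) on one line, values as JSON. carry_out: Moves the arm, as the interface text tells. Its arguments: {"type":"object","properties":{"increments":{"type":"array"}},"required":["increments"]}

```bash
ls; mkdir -p pics
python3 - <<'E'
from cell import *
import cv2
for n in("top","scene"):
    c=get_calibration(n);print(n,c)
    cv2.imwrite(f"pics/{n}0.png",camera(n))
print(state())
print(get_calibration("wrist"))
E
```

```text
pics
top {'K': array([[482.81582294,   0.        , 258.26694081],
       [  0.        , 482.81582294, 190.61370269],
       [  0.        ,   0.        ,   1.        ]]), 'eye': array([0.48656707, 0.08828434, 1.1597802 ]), 'rotation': array([-0.70593543,  0.707855  , -0.02248617,  0.00953083])}
scene {'K': array([[349.26467201,   0.        , 260.27276278],
       [  0.        , 349.26467201, 188.28413418],
       [  0.        ,   0.        ,   1.        ]]), 'eye': array([ 1.13820559, -0.44063739,  0.56276564]), 'rotation': array([ 0.81167035,  0.35224242, -0.19650194, -0.42249676])}
{'time_s': 0.1, 'joint_pos': array([-1.29902898e+00,  3.42631792e-01,  1.52489355e+00,  5.63357028e-06,
        1.27537698e+00, -1.45995619e-01]), 'dq': array([-0.00128372, -0.00248068, -0.00396009, -0.00100093, -0.00141593,
        0.00149849]), 'joint_torque': array([ 1.92608866e-03, -4.34443116e+01, -2.46492505e+01, -1.82087856e-04,
        4.67200080e-03,  1.69858674e-05]), 'tool_pos': array([ 0.2129339 , -0.4795106 ,  0.23071623]), 'eef_rot': array([ 9.78263430e-01,  2.07364977e-01, -3.84637387e-05, -6.53708501e-04]), 'contact_force': array([ 0.48656873, -0.20702839, -0.66574294]), 'torque': array([ 0.01713417, -0.01842998, -0.03766811]), 'width': 0.08531157026986783}
{'K': array([[297.31863964,   0.        , 254.44076231],
       [  0.        , 297.31863964, 187.41086626],
       [  0.        ,   0.        ,   1.        ]]), 'eye': array([ 0.28616206, -0.44671068,  0.37472745]), 'rotation': array([ 0.8282754 , -0.53800228, -0.08596293,  0.13085787])}
```

View pics/top0.png

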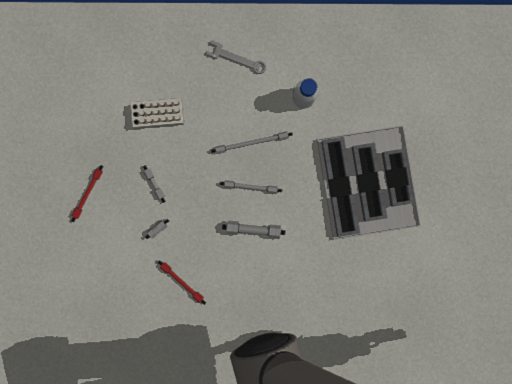

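View pics/scene0.png

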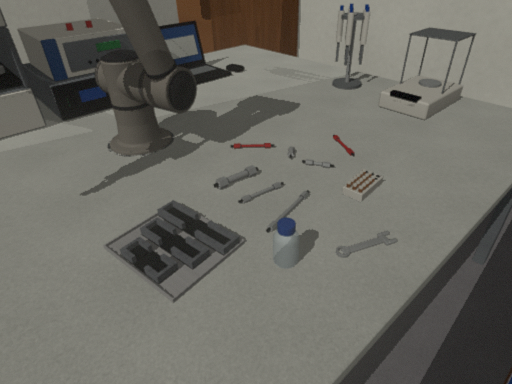

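The top view shows these candidates:
- Slim steel: (250,143) long, (249,187) medium, (152,184) short.
- Leave alone: (251,229) wide column, (155,229) guard holder, red look-alikes at (87,193) and (181,282).
- The tray is at about (370,182), with nests long, medium and short from left to right.

I'll check the choice in a close crop.

```bash
cat > h.py <<'E'
import numpy as np, cv2
from scipy.spatial.transform import Rotation as R
from cell import *
def px2w(cal,uv,z):
    K=cal["K"];d=np.array([(uv[0]-K[0,2])/K[0,0],(uv[1]-K[1,2])/K[1,1],1.])
    if cal.get("fish"):
        r=np.hypot(d[0],d[1]);d=np.array([d[0]/r*np.sin(r),d[1]/r*np.sin(r),np.cos(r)])
    d=R.from_quat(cal["rotation"]).apply(d)
    e=cal["eye"];return e+d*(z-e[2])/d[2]
def w2px(cal,p):
    q=R.from_quat(cal["rotation"]).inv().apply(np.array(p)-cal["eye"])
    if cal.get("fish"):
        r=np.hypot(q[0],q[1]);q=np.r_[q[:2]/r*np.arctan2(r,q[2]),1]
    else:q=q/q[2]
    return (cal["K"]@q)[:2]
E
python3 - <<'E'
from h import *
im=cv2.imread("pics/top0.png")
a=cv2.resize(im[120:250,130:300],None,fx=4.6,fy=4.6,interpolation=cv2.INTER_CUBIC)
b=cv2.resize(im[115:245,305:430],None,fx=4.6,fy=4.6,interpolation=cv2.INTER_CUBIC)
cv2.imwrite("pics/a.png",a);cv2.imwrite("pics/b.png",b);print(a.shape,b.shape)
E
```

```text
(598, 782, 3) (598, 575, 3)
```

View pics/a.png

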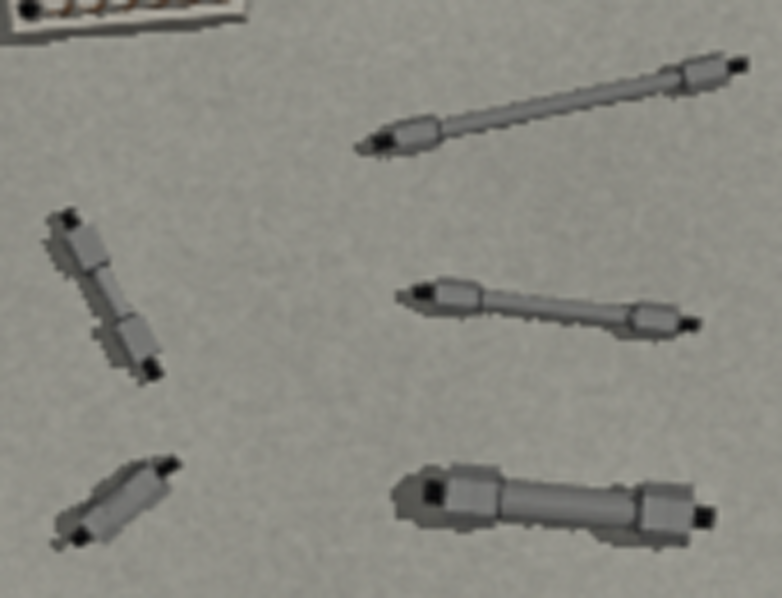

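View pics/b.png

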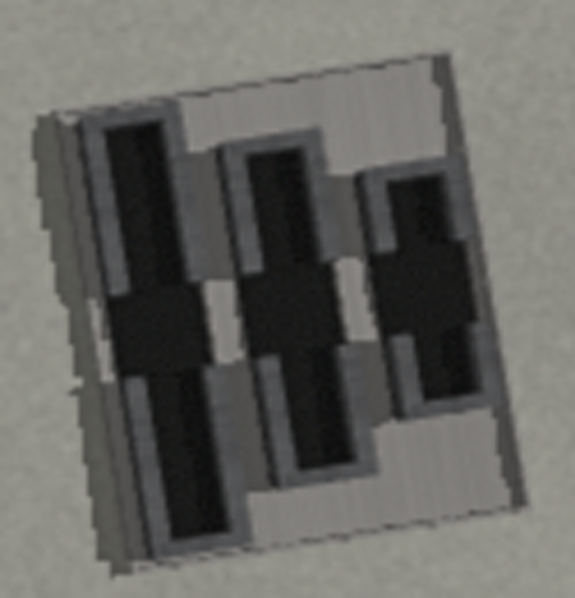

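The crops show slim tubes with two nuts at long (369,145)-(748,63), medium (409,293)-(701,325) and short (63,212)-(157,376). The wide column has a thick tube, and the guard holder has no tube. The nests are centred at crop pixels of about (165,331), (298,309) and (427,289).

Run:
```python
from h import *
c=get_calibration("top");f=4.6
def P(x,y,o,z): return px2w(c,((x+.5)/f-.5+o[0],(y+.5)/f-.5+o[1]),z)
A=(130,120);B=(305,115)
for n,p,q in(("long",(369,145),(748,63)),("med",(409,293),(701,325)),("short",(63,212),(157,376)),("wide",(420,492),(715,518)),("guard",(70,540),(180,462))):
    a=P(*p,A,.008);b=P(*q,A,.008);d=b-a
    print(n,(a+b)/2,np.linalg.norm(d),"ang",np.degrees(np.arctan2(d[1],d[0])))
for n,l in(("nl",((80,122),(178,102),(155,555),(248,543))),("nm",((219,148),(320,130),(277,488),(378,472))),("ns",((358,173),(450,160),(402,418),(497,405)))):
    w=np.array([P(*k,B,.024) for k in l]);m=w.mean(0);d=w[0]+w[1]-w[2]-w[3];e=w[1]+w[3]-w[0]-w[2]
    print(n,m,np.linalg.norm(d)/2,np.linalg.norm(e)/2,"ang",np.degrees(np.arctan2(d[1],d[0])),np.degrees(np.arctan2(e[1],e[0])))
s=state();w=get_calibration("wrist")
T=R.from_quat(s["eef_rot"]);print(T.as_matrix().round(3))
print("cam in tool",T.inv().apply(w["eye"]-s["tool_pos"]),(T.inv()*R.from_quat(w["rotation"])).as_matrix().round(3))
```

```text
long [0.6550321  0.08387206 0.008     ] 0.20231504640077266 ang -77.75571657806837
med [0.54793301 0.08612306 0.008     ] 0.15250609078639382 ang -96.38718016006018
short [0.55626492 0.31646219 0.008     ] 0.09822606350746335 ang -150.0572574585929
wide [0.44640254 0.07989425 0.008     ] 0.15318141739544724 ang -95.23912760662614
guard [0.4493488 0.3079823 0.008    ] 0.06894416989709853 ang -54.64864489305041
nl [ 0.54787179 -0.1270521   0.024     ] 0.22762737653661452 0.04999219956294896 ang 8.825986992487982 -80.61961985450786
nm [ 0.5583628  -0.19599449  0.024     ] 0.17800747998165548 0.053034612603698836 ang 8.914583378543904 -80.59620400621165
ns [ 0.56867605 -0.26254065  0.024     ] 0.12840440780707105 0.04900700729875125 ang 9.648457763701117 -82.22844604994678
[[ 0.914  0.406 -0.   ]
 [ 0.406 -0.914  0.001]
 [ 0.    -0.001 -1.   ]]
cam in tool [ 0.08026613 -0.00045581 -0.14399503] [[ 0.001 -0.951 -0.309]
 [ 1.     0.001 -0.   ]
 [ 0.    -0.309  0.951]]
```

Request:
carry_out(increments=[{"claw": 0.6, "linear": [3.165, -1.68, 0], "angular": [0, 0, 0]}, {"claw": 0.6, "linear": [3.165, -1.68, 0], "angular": [0, 0, 0]}, {"claw": 0.6, "linear": [3.165, -1.68, 0], "angular": [0, 0, 0]}, {"claw": 0.6, "linear": [3.165, -1.68, 0], "angular": [0, 0, 0]}, {"claw": 0.6, "linear": [3.165, -1.68, 0], "angular": [0, 0, 0]}, {"claw": 0.6, "linear": [3.165, -1.68, 0], "angular": [0, 0, 0]}, {"claw": 0.6, "linear": [3.165, -1.68, 0], "angular": [0, 0, 0]}, {"claw": 0.6, "linear": [3.165, -1.68, 0], "angular": [0, 0, 0]}, {"claw": 0.6, "linear": [3.165, -1.68, 0], "angular": [0, 0, 0]}, {"claw": 0.6, "linear": [3.165, -1.68, 0], "angular": [0, 0, 0]}, {"claw": 0.6, "linear": [3.165, -1.68, 0], "angular": [0, 0, 0]}, {"claw": 0.6, "linear": [3.165, -1.68, 0], "angular": [0, 0, 0]}, {"claw": 0.6, "linear": [3.165, -1.68, 0], "angular": [0, 0, 0]}, {"claw": 0.6, "linear": [3.165, -1.68, 0], "angular": [0, 0, 0]}, {"claw": 0.6, "linear": [3.165, -1.68, 0], "angular": [0, 0, 0]}, {"claw": 0.6, "linear": [3.165, -1.68, 0], "angular": [0, 0, 0]}, {"claw": 0.6, "linear": [3.165, -1.68, 0], "angular": [0, 0, 0]}, {"claw": 0.6, "linear": [3.165, -1.68, 0], "angular": [0, 0, 0]}, {"claw": 0.6, "linear": [3.165, -1.68, 0], "angular": [0, 0, 0]}, {"claw": 0.6, "linear": [3.165, -1.68, 0], "angular": [0, 0, 0]}])

```text
time_s: 2.1
tool_pos: [0.6558, 0.0854, 0.2307]
eef_rot: [0.978, 0.207, -0.001, -0.0]
contact_force: [0.1, 0.1, 0.6]
width: 0.0513
```

Request:
carry_out(increments=[{"claw": 0.6, "linear": [0, 0, 0.8], "angular": [0, 0, -0.137]}, {"claw": 0.6, "linear": [0, 0, 0.8], "angular": [0, 0, -0.137]}, {"claw": 0.6, "linear": [0, 0, 0.8], "angular": [0, 0, -0.137]}, {"claw": 0.6, "linear": [0, 0, 0.8], "angular": [0, 0, -0.137]}, {"claw": 0.6, "linear": [0, 0, 0.8], "angular": [0, 0, -0.137]}, {"claw": 0.6, "linear": [0, 0, 0.8], "angular": [0, 0, -0.137]}, {"claw": 0.6, "linear": [0, 0, 0.8], "angular": [0, 0, -0.137]}, {"claw": 0.6, "linear": [0, 0, 0.8], "angular": [0, 0, -0.137]}, {"claw": 0.6, "linear": [0, 0, 0.8], "angular": [0, 0, -0.137]}, {"claw": 0.6, "linear": [0, 0, 0.8], "angular": [0, 0, -0.137]}, {"claw": 0.6, "linear": [0, 0, 0], "angular": [0, 0, 0]}, {"claw": 0.6, "linear": [0, 0, 0], "angular": [0, 0, 0]}])

```text
time_s: 3.3
tool_pos: [0.6551, 0.0841, 0.151]
eef_rot: [0.628, 0.778, -0.0, -0.0]
contact_force: [-0.4, 0.2, -0.3]
width: 0.0513
```

```bash
cat >> h.py <<'E'
def wcal():
    c=get_calibration("wrist");c["fish"]=1;return c
def go(goal,th):
    """tool-frame shift in cm to reach goal (translate first, then turn), and turn about tool z"""
    s=state();T=R.from_quat(s["eef_rot"]);M=T.as_matrix();t=np.degrees(np.arctan2(M[1,0],M[0,0]))
    print("now",s["tool_pos"].round(4),"th %.2f"%t,"tilt",M[:,2].round(4),"w %.4f"%s["width"],"t",s["time_s"],"F",s["contact_force"].round(1))
    print("shift cm",(100*T.inv().apply(np.array(goal)-s["tool_pos"])).round(2),"turn z rad %.4f"%(-np.radians((th-t+180)%360-180)))
E
python3 - <<'E'
from h import *
import json
c=wcal();im=camera("wrist");cv2.imwrite("pics/w1.png",im)
json.dump({k:np.array(v).tolist() for k,v in c.items()},open("w1.json","w"))
go([.655,.084,.03],102.2)
cv2.imwrite("pics/w1v.png",cv2.resize(im,(768,576),interpolation=cv2.INTER_CUBIC))
E
```

```text
now [0.6553 0.0841 0.1514] th 102.25 tilt [ 0.e+00 -1.e-04 -1.e+00] w 0.0510 t 3.35 F [ 0.8 -0.5  0.4]
shift cm [-0.   -0.04 12.14] turn z rad 0.0008
```

View pics/w1v.png

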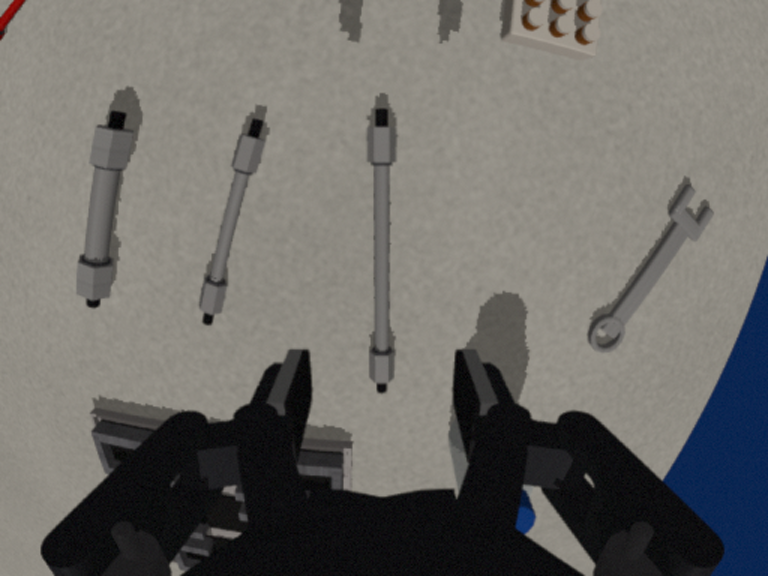

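The wrist view shows the long column at (381,108)-(382,391), midway between the fingers and parallel to tool x. The medium column is at (258,119)-(208,323).

Run:
```python
from h import *
import json
c=json.load(open("w1.json"))
for n,p,q in(("long",(381,107),(382,392)),("med",(258,118),(207,324)),("nuts long",(381,163.5),(381.5,346))):
    a,b=[px2w(c,((x+.5)/1.5-.5,(y+.5)/1.5-.5),.008) for x,y in(p,q)];d=b-a
    print(n,(a+b)/2,np.linalg.norm(d),np.degrees(np.arctan2(d[1],d[0])))
```

```text
Traceback (most recent call last):
  File "h.py", line 5, in px2w
    K=cal["K"];d=np.array([(uv[0]-K[0,2])/K[0,0],(uv[1]-K[1,2])/K[1,1],1.])
                                  ~^^^^^
TypeError: list indices must be integers or slices, not tuple
```

```bash
sed -i 's/K=cal\["K"\];/K=np.array(cal["K"]);/' h.py
python3 - <<'E'
from h import *
import json
c=json.load(open("w1.json"))
for n,p,q in(("long",(381,107),(382,392)),("med",(258,118),(207,324)),("nuts long",(381,163.5),(381.5,346))):
    a,b=[px2w(c,((x+.5)/1.5-.5,(y+.5)/1.5-.5),.008) for x,y in(p,q)];d=b-a
    print(n,(a+b)/2,np.linalg.norm(d),np.degrees(np.arctan2(d[1],d[0])))
E
```

```text
long [0.65544892 0.08467172 0.008     ] 0.20300200191384332 -77.55934474332825
med [0.54797714 0.08691492 0.008     ] 0.1524616047153858 -96.68578657620253
nuts long [0.6549958  0.08588986 0.008     ] 0.1275944525812574 -77.6115486614683
```

Request:
carry_out(increments=[{"claw": 0.5, "linear": [0, 0, 2.4], "angular": [0, 0, -0.003]}, {"claw": 0.5, "linear": [0, 0, 2.4], "angular": [0, 0, 0]}, {"claw": 0.5, "linear": [0, 0, 2.4], "angular": [0, 0, 0]}, {"claw": 0.5, "linear": [0, 0, 2.4], "angular": [0, 0, 0]}, {"claw": 0.5, "linear": [0, 0, 2.4], "angular": [0, 0, 0]}, {"claw": 0.5, "linear": [0, 0, 1.4], "angular": [0, 0, 0]}, {"claw": 0.5, "linear": [0, 0, 0.7], "angular": [0, 0, 0]}, {"claw": 0.5, "linear": [0, 0, 0.7], "angular": [0, 0, 0]}, {"claw": 0.5, "linear": [0, 0, 0], "angular": [0, 0, 0]}, {"claw": 0.5, "linear": [0, 0, 0], "angular": [0, 0, 0]}])

```text
time_s: 4.35
tool_pos: [0.6559, 0.0841, 0.0041]
eef_rot: [0.625, 0.78, 0.0, 0.001]
contact_force: [-0.1, 0.2, 1.5]
width: 0.0426
```

Request:
carry_out(increments=[{"claw": 0.3, "linear": [0, 0, 0], "angular": [0, 0, 0]}, {"claw": 0.2, "linear": [0, 0, 0], "angular": [0, 0, 0]}, {"claw": 0.15, "linear": [0, 0, 0], "angular": [0, 0, 0]}, {"claw": 0, "linear": [0, 0, 0], "angular": [0, 0, 0]}, {"claw": 0, "linear": [0, 0, 0], "angular": [0, 0, 0]}, {"claw": 0, "linear": [0, 0, 0], "angular": [0, 0, 0]}, {"claw": 0, "linear": [0, 0, 0], "angular": [0, 0, 0]}, {"claw": 0, "linear": [0, 0, 0], "angular": [0, 0, 0]}])

```text
time_s: 5.15
tool_pos: [0.6555, 0.0841, 0.0039]
eef_rot: [0.625, 0.78, 0.0, 0.0]
contact_force: [-2.0, 0.2, 5.7]
width: 0.0072
```

Request:
carry_out(increments=[{"claw": 0, "linear": [0, 0, 0], "angular": [0, 0, 0]}, {"claw": 0, "linear": [0, 0, 0], "angular": [0, 0, 0]}, {"claw": 0, "linear": [0, 0, -0.3], "angular": [0, 0, 0]}, {"claw": 0, "linear": [0, 0, -0.6], "angular": [0, 0, 0]}, {"claw": 0, "linear": [0, 0, -0.6], "angular": [0, 0, 0]}, {"claw": 0, "linear": [0, 0, -0.5], "angular": [0, 0, 0]}, {"claw": 0, "linear": [0, 0, 0], "angular": [0, 0, 0]}])

```text
time_s: 5.85
tool_pos: [0.6559, 0.0841, 0.0243]
eef_rot: [0.625, 0.78, 0.001, 0.001]
contact_force: [-0.3, 0.1, -1.8]
width: 0.0073
```

Run:
```python
from h import *
im=camera("wrist");cv2.imwrite("pics/w2.png",im)
go([.655,.084,.03],102.2)
cv2.imwrite("pics/w2v.png",cv2.resize(im[20:320,130:380],None,fx=2,fy=2,interpolation=cv2.INTER_CUBIC))
```

```text
now [0.6556 0.0841 0.0238] th 102.61 tilt [ 1.e-03 -1.e-04 -1.e+00] w 0.0069 t 5.9 F [ 0.   0.4 -2.1]
shift cm [ 0.   -0.06 -0.62] turn z rad 0.0071
```

View pics/w2v.png

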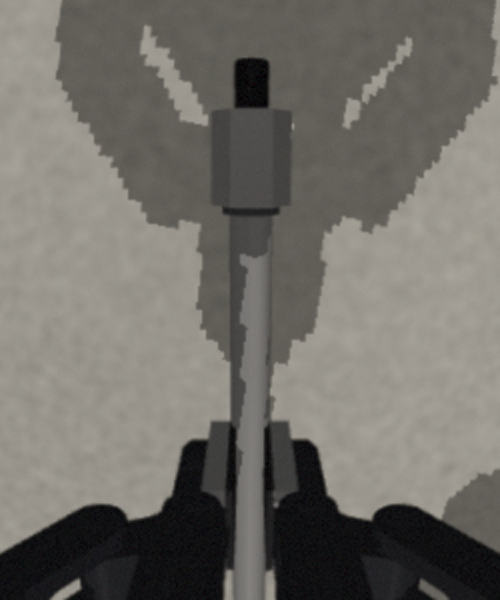

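The column is gripped on its bare tube and lies straight in the jaws. Next I carry it over the long nest.

Request:
carry_out(increments=[{"claw": 0, "linear": [0, 0, -2], "angular": [0, 0, 0]}, {"claw": 0, "linear": [0, 0, -2.5], "angular": [0, 0, 0]}, {"claw": 0, "linear": [0, 0, -2.5], "angular": [0, 0, 0]}, {"claw": 0, "linear": [0, 0, -2.5], "angular": [0, 0, 0]}, {"claw": 0, "linear": [-0.9, -0.76, -1], "angular": [0, 0, 0]}, {"claw": 0, "linear": [-1.81, -1.51, 0], "angular": [0, 0, 0]}, {"claw": 0, "linear": [-1.81, -1.51, 0], "angular": [0, 0, 0]}, {"claw": 0, "linear": [-1.81, -1.51, 0], "angular": [0, 0, 0]}, {"claw": 0, "linear": [-1.81, -1.51, 0], "angular": [0, 0, 0]}, {"claw": 0, "linear": [-1.81, -1.51, 0], "angular": [0, 0, 0]}, {"claw": 0, "linear": [-1.81, -1.51, 0], "angular": [0, 0, 0]}, {"claw": 0, "linear": [-1.81, -1.51, 0], "angular": [0, 0, 0]}, {"claw": 0, "linear": [-1.81, -1.51, 0], "angular": [0, 0, 0]}, {"claw": 0, "linear": [-1.81, -1.51, 0], "angular": [0, 0, 0]}, {"claw": 0, "linear": [-0.9, -0.75, 0], "angular": [0, 0, 0]}])

```text
time_s: 7.4
tool_pos: [0.5456, -0.1272, 0.1275]
eef_rot: [0.626, 0.78, -0.001, -0.001]
contact_force: [1.0, -0.4, -0.8]
width: 0.0069
```

Request:
carry_out(increments=[{"claw": 0, "linear": [0, 0, 0], "angular": [0, 0, 0.08]}, {"claw": 0, "linear": [0, 0, 0], "angular": [0, 0, 0.1345]}, {"claw": 0, "linear": [0, 0, 0], "angular": [0, 0, 0.1345]}, {"claw": 0, "linear": [0, 0, 0], "angular": [0, 0, 0.1345]}, {"claw": 0, "linear": [0, 0, 0], "angular": [0, 0, 0.1345]}, {"claw": 0, "linear": [0, 0, 0], "angular": [0, 0, 0.1345]}, {"claw": 0, "linear": [0, 0, 0], "angular": [0, 0, 0.1345]}, {"claw": 0, "linear": [0, 0, 0], "angular": [0, 0, 0.1345]}, {"claw": 0, "linear": [0, 0, 0], "angular": [0, 0, 0.1345]}, {"claw": 0, "linear": [0, 0, 0], "angular": [0, 0, 0.1345]}, {"claw": 0, "linear": [0, 0, 0], "angular": [0, 0, 0.1345]}, {"claw": 0, "linear": [0, 0, 0], "angular": [0, 0, 0.1345]}, {"claw": 0, "linear": [0, 0, 0], "angular": [0, 0, 0.0741]}, {"claw": 0, "linear": [0, 0, 0], "angular": [0, 0, 0]}, {"claw": 0, "linear": [0, 0, 0], "angular": [0, 0, 0]}, {"claw": 0, "linear": [0, 0, 0], "angular": [0, 0, 0]}])

```text
time_s: 9.0
tool_pos: [0.5472, -0.1254, 0.1281]
eef_rot: [0.997, 0.079, -0.0, -0.0]
contact_force: [-0.1, -0.0, -1.5]
width: 0.0071
```

Run:
```python
from h import *
import json
c=wcal();im=camera("wrist");cv2.imwrite("pics/w3.png",im)
json.dump({k:np.array(v).tolist() for k,v in c.items()},open("w3.json","w"))
go([.5474,-.126,.03],9)
cv2.imwrite("pics/w3v.png",cv2.resize(im,(768,576),interpolation=cv2.INTER_CUBIC))
```

```text
now [ 0.5473 -0.1254  0.1282] th 9.08 tilt [-2.e-04  0.e+00 -1.e+00] w 0.0070 t 9.05 F [-0.5 -0.1 -2.1]
shift cm [0.   0.06 9.82] turn z rad 0.0014
```

View pics/w3v.png

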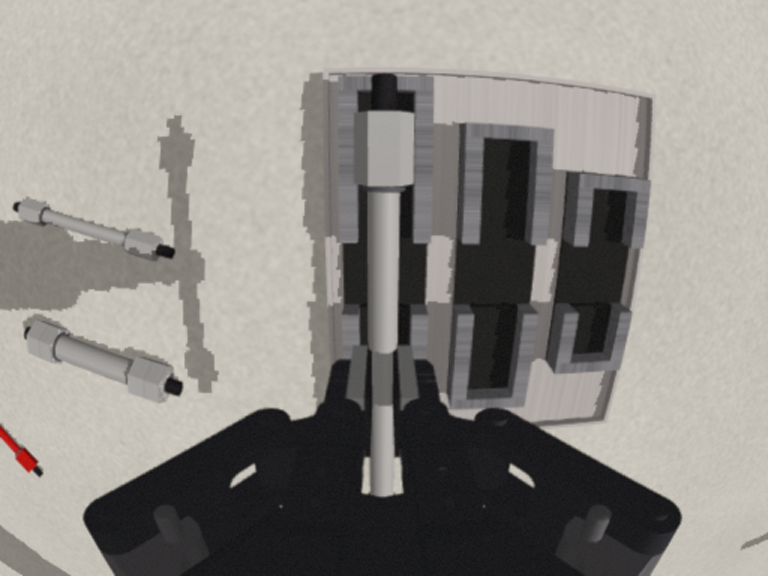

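The tray is in view with the column above the long nest. Cut-out edges are at rows of about 242 and 304, and block far corners at (334,76), (433,76), (462,125), (553,128), (566,175) and (648,180).

Run:
```python
from h import *
import json
c=json.load(open("w3.json"))
M=np.array([.5583,-.1952]);a=np.radians(9);ux=np.array([np.cos(a),np.sin(a)]);uy=np.array([-ux[1],ux[0]])
for n,l in(("L",((334,76),(433,76),(424,240),(425,303))),("M",((462,125),(553,128),(462,243),(540,244),(455,305),(531,304),(450,405),(519,406))),("S",((566,175),(648,180),(566,244),(641,247),(557,304),(630,308),(548,367),(616,373)))):
    for x,y in l:
        p=px2w(c,((x+.5)/1.5-.5,(y+.5)/1.5-.5),.024)[:2]-M
        print(n,(x,y),(1000*np.array([p@ux,p@uy])).round(1))
for n,oy,h in(("L",70,116),("M",0,91),("S",-70,66)):
  print(n,"expect x",h,"cut 22, y",oy-26,oy+26)
```

```text
L (334, 76) [116.9  97.7]
L (433, 76) [117.1  43.8]
L (424, 240) [24.2 47.4]
L (425, 303) [-14.2  45.6]
M (462, 125) [90.  27.5]
M (553, 128) [ 91.9 -26.3]
M (462, 243) [22.7 25.3]
M (540, 244) [ 22.9 -22.7]
M (455, 305) [-15.5  27.4]
M (531, 304) [-15.2 -20.9]
M (450, 405) [-87.4  25.7]
M (519, 406) [-90.6 -23.1]
S (566, 175) [ 65.  -36.1]
S (648, 180) [ 66.5 -95. ]
S (566, 244) [ 23.4 -39.9]
S (641, 247) [ 23.  -95.5]
S (557, 304) [-15.4 -38.7]
S (630, 308) [-19.  -94.7]
S (548, 367) [-60.4 -39.4]
S (616, 373) [-68.6 -94.8]
L expect x 116 cut 22, y 44 96
M expect x 91 cut 22, y -26 26
S expect x 66 cut 22, y -96 -44
```

Request:
carry_out(increments=[{"claw": 0, "linear": [0, 0.06, 1], "angular": [0, 0, 0]}, {"claw": 0, "linear": [0, 0, 2], "angular": [0, 0, 0]}, {"claw": 0, "linear": [0, 0, 2], "angular": [0, 0, 0]}, {"claw": 0, "linear": [0, 0, 2], "angular": [0, 0, 0]}, {"claw": 0, "linear": [0, 0, 2], "angular": [0, 0, 0]}, {"claw": 0, "linear": [0, 0, 1], "angular": [0, 0, 0]}, {"claw": 0, "linear": [0, 0, 0.5], "angular": [0, 0, 0]}, {"claw": 0, "linear": [0, 0, 0.3], "angular": [0, 0, 0]}, {"claw": 0, "linear": [0, 0, 0.1], "angular": [0, 0, 0]}, {"claw": 0, "linear": [0, 0, 0.1], "angular": [0, 0, 0]}, {"claw": 0, "linear": [0, 0, 0], "angular": [0, 0, 0]}, {"claw": 0, "linear": [0, 0, 0], "angular": [0, 0, 0]}])

```text
time_s: 10.25
tool_pos: [0.5477, -0.1261, 0.0188]
eef_rot: [0.997, 0.079, 0.0, 0.0]
contact_force: [0.2, 0.9, -1.3]
width: 0.0072
```

Request:
carry_out(increments=[{"claw": 0, "linear": [0, 0, 0.05], "angular": [0, 0, 0]}, {"claw": 0, "linear": [0, 0, 0.05], "angular": [0, 0, 0]}, {"claw": 0, "linear": [0, 0, 0], "angular": [0, 0, 0]}])

```text
time_s: 10.55
tool_pos: [0.5474, -0.126, 0.0173]
eef_rot: [0.997, 0.078, -0.0, 0.0]
contact_force: [-1.1, -0.9, -1.7]
width: 0.0071
```

Request:
carry_out(increments=[{"claw": 0, "linear": [0, 0, 0.05], "angular": [0, 0, 0]}, {"claw": 0, "linear": [0, 0, 0.05], "angular": [0, 0, 0]}, {"claw": 0, "linear": [0, 0, 0], "angular": [0, 0, 0]}])

```text
time_s: 10.85
tool_pos: [0.5474, -0.126, 0.0162]
eef_rot: [0.997, 0.079, -0.0, 0.0]
contact_force: [-0.7, -0.3, -1.8]
width: 0.0068
```

Request:
carry_out(increments=[{"claw": 0, "linear": [0, 0, 0.05], "angular": [0, 0, 0]}, {"claw": 0, "linear": [0, 0, 0], "angular": [0, 0, 0]}, {"claw": 0, "linear": [0, 0, 0], "angular": [0, 0, 0]}])

```text
time_s: 11.15
tool_pos: [0.5475, -0.126, 0.0158]
eef_rot: [0.997, 0.079, -0.0, 0.0]
contact_force: [0.3, -0.1, -2.4]
width: 0.0072
```

Request:
carry_out(increments=[{"claw": 0, "linear": [0, 0, 0.05], "angular": [0, 0, 0]}, {"claw": 0, "linear": [0, 0, 0.05], "angular": [0, 0, 0]}, {"claw": 0, "linear": [0, 0, 0], "angular": [0, 0, 0]}, {"claw": 0, "linear": [0, 0, 0], "angular": [0, 0, 0]}])

```text
time_s: 11.55
tool_pos: [0.5475, -0.126, 0.0149]
eef_rot: [0.997, 0.079, 0.0, 0.0]
contact_force: [-0.3, 0.1, -0.3]
width: 0.0073
```

Contact is beginning, because the weight has come off the wrist. I'll nudge down until the force is clearly positive.

Request:
carry_out(increments=[{"claw": 0, "linear": [0, 0, 0.04], "angular": [0, 0, 0]}, {"claw": 0, "linear": [0, 0, 0], "angular": [0, 0, 0]}, {"claw": 0, "linear": [0, 0, 0], "angular": [0, 0, 0]}])

```text
time_s: 11.85
tool_pos: [0.5475, -0.126, 0.0148]
eef_rot: [0.997, 0.079, 0.0, 0.0]
contact_force: [-2.3, 1.6, 5.4]
width: 0.007
```

Request:
carry_out(increments=[{"claw": 0, "linear": [0, 0, 0.03], "angular": [0, 0, 0]}, {"claw": 0, "linear": [0, 0, 0], "angular": [0, 0, 0]}, {"claw": 0, "linear": [0, 0, 0], "angular": [0, 0, 0]}])

```text
time_s: 12.15
tool_pos: [0.5475, -0.126, 0.0148]
eef_rot: [0.997, 0.079, 0.0, 0.0]
contact_force: [-2.8, 1.3, 7.7]
width: 0.0074
```

Request:
carry_out(increments=[{"claw": 0.08, "linear": [0, 0, 0], "angular": [0, 0, 0]}, {"claw": 0.12, "linear": [0, 0, 0], "angular": [0, 0, 0]}, {"claw": 0.2, "linear": [0, 0, 0], "angular": [0, 0, 0]}, {"claw": 0.3, "linear": [0, 0, 0], "angular": [0, 0, 0]}, {"claw": 0.3, "linear": [0, 0, 0], "angular": [0, 0, 0]}, {"claw": 0.3, "linear": [0, 0, 0], "angular": [0, 0, 0]}, {"claw": 0.3, "linear": [0, 0, -0.5], "angular": [0, 0, 0]}, {"claw": 0.3, "linear": [0, 0, -1], "angular": [0, 0, 0]}, {"claw": 0.3, "linear": [0, 0, -2], "angular": [0, 0, 0]}, {"claw": 0.3, "linear": [0, 0, -2.5], "angular": [0, 0, 0]}, {"claw": 0.3, "linear": [0, 0, -2.5], "angular": [0, 0, 0]}, {"claw": 0.3, "linear": [0, 0, -2.5], "angular": [0, 0, 0]}, {"claw": 0.5, "linear": [0, 0, -1.5], "angular": [0, 0, 0]}, {"claw": 0.5, "linear": [0, 0, 0], "angular": [0, 0, 0]}, {"claw": 0.5, "linear": [0, 0, 0], "angular": [0, 0, 0]}])

```text
time_s: 13.65
tool_pos: [0.5474, -0.126, 0.1393]
eef_rot: [0.997, 0.079, 0.0, 0.0]
contact_force: [-0.2, 0.8, -0.6]
width: 0.0424
```

Run:
```python
from h import *
im=camera("wrist");cv2.imwrite("pics/w4v.png",cv2.resize(im,(640,480)))
go([.548,.0866,.14],83.4)
```

```text
now [ 0.547  -0.1258  0.1386] th 9.00 tilt [-9.e-04  2.e-04 -1.e+00] w 0.0426 t 13.7 F [0.1 0.1 0. ]
shift cm [  3.42 -20.97  -0.14] turn z rad -1.2985
```

View pics/w4v.png

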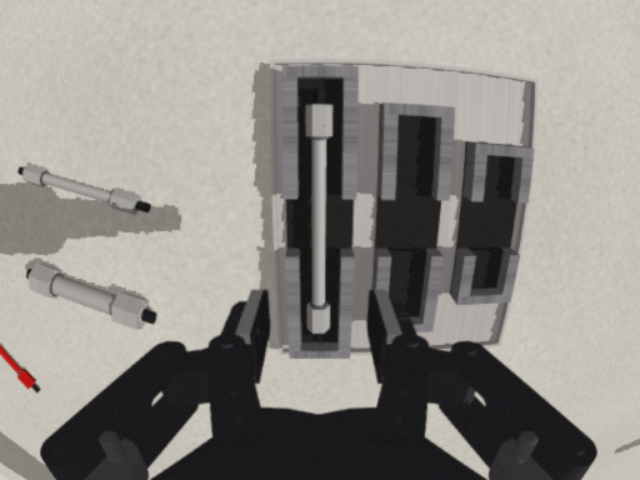

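The long column lies in its trough at (319,105)-(319,332), clear of the walls. Now the medium column.

Request:
carry_out(increments=[{"claw": 0.5, "linear": [0.342, -2.097, 0], "angular": [0, 0, 0]}, {"claw": 0.5, "linear": [0.342, -2.097, 0], "angular": [0, 0, 0]}, {"claw": 0.5, "linear": [0.342, -2.097, 0], "angular": [0, 0, 0]}, {"claw": 0.5, "linear": [0.342, -2.097, 0], "angular": [0, 0, 0]}, {"claw": 0.5, "linear": [0.342, -2.097, 0], "angular": [0, 0, 0]}, {"claw": 0.5, "linear": [0.342, -2.097, 0], "angular": [0, 0, 0]}, {"claw": 0.5, "linear": [0.342, -2.097, 0], "angular": [0, 0, 0]}, {"claw": 0.5, "linear": [0.342, -2.097, 0], "angular": [0, 0, 0]}, {"claw": 0.5, "linear": [0.342, -2.097, 0], "angular": [0, 0, 0]}, {"claw": 0.5, "linear": [0.342, -2.097, 0], "angular": [0, 0, 0]}])

```text
time_s: 14.7
tool_pos: [0.5476, 0.0873, 0.1377]
eef_rot: [0.997, 0.078, -0.001, -0.0]
contact_force: [0.4, 0.9, 0.2]
width: 0.0428
```

Request:
carry_out(increments=[{"claw": 0.5, "linear": [0, 0, 0], "angular": [0, 0, -0.08]}, {"claw": 0.5, "linear": [0, 0, 0], "angular": [0, 0, -0.1285]}, {"claw": 0.5, "linear": [0, 0, 0], "angular": [0, 0, -0.13]}, {"claw": 0.5, "linear": [0, 0, 0], "angular": [0, 0, -0.13]}, {"claw": 0.5, "linear": [0, 0, 0], "angular": [0, 0, -0.13]}, {"claw": 0.5, "linear": [0, 0, 0], "angular": [0, 0, -0.13]}, {"claw": 0.5, "linear": [0, 0, 0], "angular": [0, 0, -0.13]}, {"claw": 0.5, "linear": [0, 0, 0], "angular": [0, 0, -0.13]}, {"claw": 0.5, "linear": [0, 0, 0], "angular": [0, 0, -0.13]}, {"claw": 0.5, "linear": [0, 0, 0], "angular": [0, 0, -0.13]}, {"claw": 0.5, "linear": [0, 0, 0], "angular": [0, 0, -0.05]}, {"claw": 0.5, "linear": [0, 0, 0], "angular": [0, 0, 0]}, {"claw": 0.5, "linear": [0, 0, 0], "angular": [0, 0, 0]}])

```text
time_s: 16.0
tool_pos: [0.548, 0.0864, 0.1382]
eef_rot: [0.747, 0.665, -0.001, -0.001]
contact_force: [0.1, -0.4, -0.6]
width: 0.0426
```

Run:
```python
from h import *
import json
c=wcal();im=camera("wrist");cv2.imwrite("pics/w5v.png",cv2.resize(im,(768,576),interpolation=cv2.INTER_CUBIC))
json.dump({k:np.array(v).tolist() for k,v in c.items()},open("w5.json","w"))
go([.548,.0866,.003],83.4)
```

```text
now [0.5481 0.0864 0.1384] th 83.32 tilt [-1.3e-03 -1.0e-04 -1.0e+00] w 0.0429 t 16.05 F [ 0.4 -0.1  0.2]
shift cm [2.000e-02 1.000e-02 1.354e+01] turn z rad -0.0013
```

View pics/w5v.png

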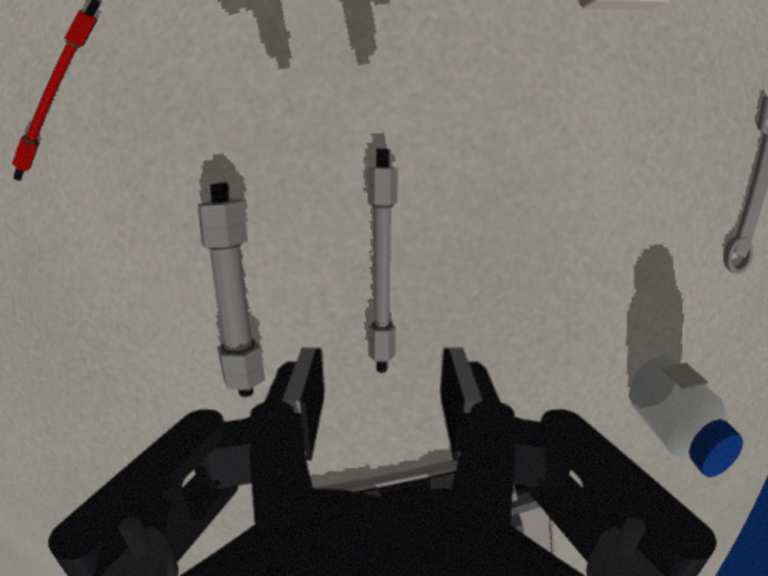

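The medium column is centred between the fingers at (382,148)-(382,371), with the wide column well clear at (235,290). I descend and grip.

Request:
carry_out(increments=[{"claw": 0.5, "linear": [0.02, 0, 1.5], "angular": [0, 0, 0]}, {"claw": 0.5, "linear": [0, 0, 2.4], "angular": [0, 0, 0]}, {"claw": 0.5, "linear": [0, 0, 2.4], "angular": [0, 0, 0]}, {"claw": 0.5, "linear": [0, 0, 2.4], "angular": [0, 0, 0]}, {"claw": 0.5, "linear": [0, 0, 2.0], "angular": [0, 0, 0]}, {"claw": 0.5, "linear": [0, 0, 1.4], "angular": [0, 0, 0]}, {"claw": 0.5, "linear": [0, 0, 0.7], "angular": [0, 0, 0]}, {"claw": 0.5, "linear": [0, 0, 0.7], "angular": [0, 0, 0]}, {"claw": 0.4, "linear": [0, 0, 0], "angular": [0, 0, 0]}, {"claw": 0.3, "linear": [0, 0, 0], "angular": [0, 0, 0]}, {"claw": 0.2, "linear": [0, 0, 0], "angular": [0, 0, 0]}, {"claw": 0.15, "linear": [0, 0, 0], "angular": [0, 0, 0]}, {"claw": 0, "linear": [0, 0, 0], "angular": [0, 0, 0]}, {"claw": 0, "linear": [0, 0, 0], "angular": [0, 0, 0]}, {"claw": 0, "linear": [0, 0, 0], "angular": [0, 0, 0]}, {"claw": 0, "linear": [0, 0, 0], "angular": [0, 0, 0]}, {"claw": 0, "linear": [0, 0, 0], "angular": [0, 0, 0]}, {"claw": 0, "linear": [0, 0, 0], "angular": [0, 0, 0]}])

```text
time_s: 17.85
tool_pos: [0.5488, 0.0866, 0.0048]
eef_rot: [0.747, 0.665, 0.0, 0.0]
contact_force: [-1.8, -0.1, 5.9]
width: 0.0069
```

Request:
carry_out(increments=[{"claw": 0, "linear": [0, 0, -0.3], "angular": [0, 0, 0]}, {"claw": 0, "linear": [0, 0, -0.7], "angular": [0, 0, 0]}, {"claw": 0, "linear": [0, 0, -2], "angular": [0, 0, 0]}, {"claw": 0, "linear": [0, 0, -2.5], "angular": [0, 0, 0]}, {"claw": 0, "linear": [0, 0, -2.5], "angular": [0, 0, 0]}, {"claw": 0, "linear": [0, 0, -2.5], "angular": [0, 0, 0]}, {"claw": 0, "linear": [0, 0, -1.5], "angular": [0, 0, 0]}, {"claw": 0, "linear": [0, 0, 0], "angular": [0, 0, 0]}, {"claw": 0, "linear": [0, 0, 0], "angular": [0, 0, 0]}])

```text
time_s: 18.75
tool_pos: [0.5481, 0.0867, 0.1238]
eef_rot: [0.747, 0.665, -0.0, -0.0]
contact_force: [0.4, 0.3, -2.1]
width: 0.0069
```

Run:
```python
from h import *
go([.5583,-.1952,.125],9)
```

```text
now [0.5481 0.0867 0.1238] th 83.41 tilt [-3.e-04 -1.e-04 -1.e+00] w 0.0069 t 18.75 F [ 0.4  0.3 -2.1]
shift cm [-27.88   4.25  -0.12] turn z rad 1.2986
```

Request:
carry_out(increments=[{"claw": 0, "linear": [-1.08, 0.163, 0], "angular": [0, 0, 0]}, {"claw": 0, "linear": [-2.15, 0.327, 0], "angular": [0, 0, 0]}, {"claw": 0, "linear": [-2.15, 0.327, 0], "angular": [0, 0, 0]}, {"claw": 0, "linear": [-2.15, 0.327, 0], "angular": [0, 0, 0]}, {"claw": 0, "linear": [-2.15, 0.327, 0], "angular": [0, 0, 0]}, {"claw": 0, "linear": [-2.15, 0.327, 0], "angular": [0, 0, 0]}, {"claw": 0, "linear": [-2.15, 0.327, 0], "angular": [0, 0, 0]}, {"claw": 0, "linear": [-2.15, 0.327, 0], "angular": [0, 0, 0]}, {"claw": 0, "linear": [-2.15, 0.327, 0], "angular": [0, 0, 0]}, {"claw": 0, "linear": [-2.15, 0.327, 0], "angular": [0, 0, 0]}, {"claw": 0, "linear": [-2.15, 0.327, 0], "angular": [0, 0, 0]}, {"claw": 0, "linear": [-2.15, 0.327, 0], "angular": [0, 0, 0]}, {"claw": 0, "linear": [-2.15, 0.327, 0], "angular": [0, 0, 0]}, {"claw": 0, "linear": [-1.0, 0.163, 0], "angular": [0, 0, 0]}])

```text
time_s: 20.15
tool_pos: [0.5578, -0.1974, 0.1228]
eef_rot: [0.747, 0.665, -0.001, -0.001]
contact_force: [0.1, -0.1, -1.7]
width: 0.007
```

Request:
carry_out(increments=[{"claw": 0, "linear": [0, 0, 0], "angular": [0, 0, 0.08]}, {"claw": 0, "linear": [0, 0, 0], "angular": [0, 0, 0.13]}, {"claw": 0, "linear": [0, 0, 0], "angular": [0, 0, 0.13]}, {"claw": 0, "linear": [0, 0, 0], "angular": [0, 0, 0.13]}, {"claw": 0, "linear": [0, 0, 0], "angular": [0, 0, 0.13]}, {"claw": 0, "linear": [0, 0, 0], "angular": [0, 0, 0.13]}, {"claw": 0, "linear": [0, 0, 0], "angular": [0, 0, 0.13]}, {"claw": 0, "linear": [0, 0, 0], "angular": [0, 0, 0.13]}, {"claw": 0, "linear": [0, 0, 0], "angular": [0, 0, 0.13]}, {"claw": 0, "linear": [0, 0, 0], "angular": [0, 0, 0.13]}, {"claw": 0, "linear": [0, 0, 0], "angular": [0, 0, 0.0486]}, {"claw": 0, "linear": [0, 0, 0], "angular": [0, 0, 0]}, {"claw": 0, "linear": [0, 0, 0], "angular": [0, 0, 0]}, {"claw": 0, "linear": [0, 0, 0], "angular": [0, 0, 0]}])

```text
time_s: 21.55
tool_pos: [0.5585, -0.1951, 0.1238]
eef_rot: [0.997, 0.079, -0.0, -0.0]
contact_force: [-0.8, -0.0, -1.7]
width: 0.0069
```

Run:
```python
from h import *
im=camera("wrist");cv2.imwrite("pics/w6v.png",cv2.resize(im,(640,480)))
go([.5583,-.1952,.0163],9)
```

```text
now [ 0.5585 -0.1951  0.1239] th 9.05 tilt [-4.e-04  1.e-04 -1.e+00] w 0.0072 t 21.6 F [ 0.2  0.9 -2.7]
shift cm [-2.000e-02  1.000e-02  1.076e+01] turn z rad 0.0009
```

View pics/w6v.png

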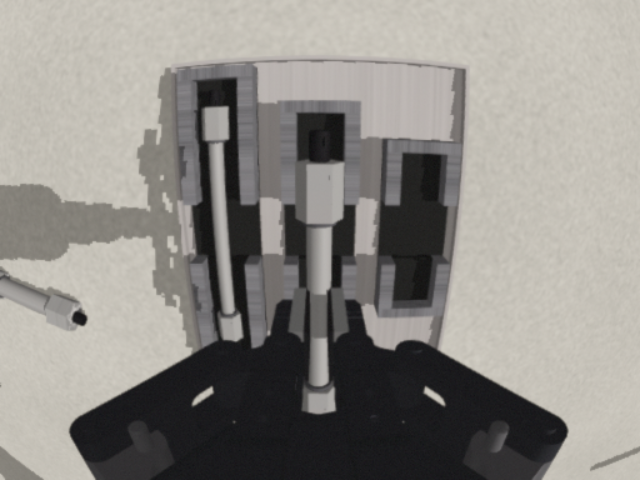

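The medium column is centred over its trough, with its plug at (319,143) between the walls. I lower it in small steps.

Request:
carry_out(increments=[{"claw": 0, "linear": [0, 0, 1], "angular": [0, 0, 0]}, {"claw": 0, "linear": [0, 0, 2], "angular": [0, 0, 0]}, {"claw": 0, "linear": [0, 0, 2], "angular": [0, 0, 0]}, {"claw": 0, "linear": [0, 0, 2], "angular": [0, 0, 0]}, {"claw": 0, "linear": [0, 0, 2], "angular": [0, 0, 0]}, {"claw": 0, "linear": [0, 0, 0.8], "angular": [0, 0, 0]}, {"claw": 0, "linear": [0, 0, 0.4], "angular": [0, 0, 0]}, {"claw": 0, "linear": [0, 0, 0.2], "angular": [0, 0, 0]}, {"claw": 0, "linear": [0, 0, 0.1], "angular": [0, 0, 0]}, {"claw": 0, "linear": [0, 0, 0.1], "angular": [0, 0, 0]}, {"claw": 0, "linear": [0, 0, 0], "angular": [0, 0, 0]}, {"claw": 0, "linear": [0, 0, 0], "angular": [0, 0, 0]}])

```text
time_s: 22.8
tool_pos: [0.5589, -0.1953, 0.0185]
eef_rot: [0.997, 0.078, 0.0, 0.0]
contact_force: [0.6, -0.5, -1.9]
width: 0.0075
```

Request:
carry_out(increments=[{"claw": 0, "linear": [0, 0, 0.05], "angular": [0, 0, 0]}, {"claw": 0, "linear": [0, 0, 0.05], "angular": [0, 0, 0]}, {"claw": 0, "linear": [0, 0, 0], "angular": [0, 0, 0]}, {"claw": 0, "linear": [0, 0, 0], "angular": [0, 0, 0]}])

```text
time_s: 23.2
tool_pos: [0.5586, -0.1952, 0.0171]
eef_rot: [0.997, 0.078, -0.0, 0.0]
contact_force: [0.2, -0.3, -0.9]
width: 0.007
```

Request:
carry_out(increments=[{"claw": 0, "linear": [0, 0, 0.05], "angular": [0, 0, 0]}, {"claw": 0, "linear": [0, 0, 0], "angular": [0, 0, 0]}, {"claw": 0, "linear": [0, 0, 0], "angular": [0, 0, 0]}])

```text
time_s: 23.5
tool_pos: [0.5586, -0.1952, 0.0165]
eef_rot: [0.997, 0.078, -0.0, 0.0]
contact_force: [-0.1, 0.5, -2.1]
width: 0.0072
```

Request:
carry_out(increments=[{"claw": 0, "linear": [0, 0, 0.05], "angular": [0, 0, 0]}, {"claw": 0, "linear": [0, 0, 0], "angular": [0, 0, 0]}, {"claw": 0, "linear": [0, 0, 0], "angular": [0, 0, 0]}])

```text
time_s: 23.8
tool_pos: [0.5586, -0.1952, 0.0161]
eef_rot: [0.997, 0.078, 0.0, 0.0]
contact_force: [-0.3, 0.2, -1.5]
width: 0.0072
```

Request:
carry_out(increments=[{"claw": 0, "linear": [0, 0, 0.04], "angular": [0, 0, 0]}, {"claw": 0, "linear": [0, 0, 0], "angular": [0, 0, 0]}, {"claw": 0, "linear": [0, 0, 0], "angular": [0, 0, 0]}])

```text
time_s: 24.1
tool_pos: [0.5587, -0.1952, 0.0159]
eef_rot: [0.997, 0.078, 0.0, 0.0]
contact_force: [-1.0, -0.0, 0.4]
width: 0.0073
```

Request:
carry_out(increments=[{"claw": 0, "linear": [0, 0, 0.03], "angular": [0, 0, 0]}, {"claw": 0, "linear": [0, 0, 0], "angular": [0, 0, 0]}, {"claw": 0, "linear": [0, 0, 0], "angular": [0, 0, 0]}])

```text
time_s: 24.4
tool_pos: [0.5587, -0.1952, 0.0158]
eef_rot: [0.997, 0.078, 0.0, 0.0]
contact_force: [-1.6, 1.0, 5.1]
width: 0.0071
```

Request:
carry_out(increments=[{"claw": 0.08, "linear": [0, 0, 0], "angular": [0, 0, 0]}, {"claw": 0.12, "linear": [0, 0, 0], "angular": [0, 0, 0]}, {"claw": 0.2, "linear": [0, 0, 0], "angular": [0, 0, 0]}, {"claw": 0.3, "linear": [0, 0, 0], "angular": [0, 0, 0]}, {"claw": 0.3, "linear": [0, 0, 0], "angular": [0, 0, 0]}, {"claw": 0.3, "linear": [0, 0, 0], "angular": [0, 0, 0]}, {"claw": 0.3, "linear": [0, 0, -0.5], "angular": [0, 0, 0]}, {"claw": 0.3, "linear": [0, 0, -1], "angular": [0, 0, 0]}, {"claw": 0.3, "linear": [0, 0, -2], "angular": [0, 0, 0]}, {"claw": 0.3, "linear": [0, 0, -2.5], "angular": [0, 0, 0]}, {"claw": 0.3, "linear": [0, 0, -2.5], "angular": [0, 0, 0]}, {"claw": 0.3, "linear": [0, 0, -2.5], "angular": [0, 0, 0]}, {"claw": 0.5, "linear": [0, 0, -1.5], "angular": [0, 0, 0]}, {"claw": 0.5, "linear": [0, 0, 0], "angular": [0, 0, 0]}, {"claw": 0.5, "linear": [0, 0, 0], "angular": [0, 0, 0]}])

```text
time_s: 25.9
tool_pos: [0.5585, -0.1951, 0.1406]
eef_rot: [0.997, 0.078, 0.0, 0.0]
contact_force: [-0.5, 0.6, -0.8]
width: 0.0427
```

Run:
```python
from h import *
go([.5563,.3165,.14],30)
```

```text
now [ 0.5585 -0.1951  0.1406] th 9.00 tilt [ 5.e-04 -3.e-04 -1.e+00] w 0.0427 t 25.9 F [-0.5  0.6 -0.8]
shift cm [ 7.780e+00 -5.057e+01  5.000e-02] turn z rad -0.3665
```

Request:
carry_out(increments=[{"claw": 0.5, "linear": [0.458, -2.975, 0], "angular": [0, 0, 0]}, {"claw": 0.5, "linear": [0.458, -2.975, 0], "angular": [0, 0, 0]}, {"claw": 0.5, "linear": [0.458, -2.975, 0], "angular": [0, 0, 0]}, {"claw": 0.5, "linear": [0.458, -2.975, 0], "angular": [0, 0, 0]}, {"claw": 0.5, "linear": [0.458, -2.975, 0], "angular": [0, 0, 0]}, {"claw": 0.5, "linear": [0.458, -2.975, 0], "angular": [0, 0, 0]}, {"claw": 0.5, "linear": [0.458, -2.975, 0], "angular": [0, 0, 0]}, {"claw": 0.5, "linear": [0.458, -2.975, 0], "angular": [0, 0, 0]}, {"claw": 0.5, "linear": [0.458, -2.975, 0], "angular": [0, 0, 0]}, {"claw": 0.5, "linear": [0.458, -2.975, 0], "angular": [0, 0, 0]}, {"claw": 0.5, "linear": [0.458, -2.975, 0], "angular": [0, 0, 0]}, {"claw": 0.5, "linear": [0.458, -2.975, 0], "angular": [0, 0, 0]}, {"claw": 0.5, "linear": [0.458, -2.975, 0], "angular": [0, 0, 0]}, {"claw": 0.5, "linear": [0.458, -2.975, 0], "angular": [0, 0, 0]}, {"claw": 0.5, "linear": [0.458, -2.975, 0], "angular": [0, 0, 0]}, {"claw": 0.5, "linear": [0.458, -2.975, 0], "angular": [0, 0, 0]}, {"claw": 0.5, "linear": [0.458, -2.975, 0], "angular": [0, 0, 0]}])

```text
time_s: 27.6
tool_pos: [0.5556, 0.3175, 0.1387]
eef_rot: [0.997, 0.078, -0.001, 0.0]
contact_force: [0.4, -0.2, 0.5]
width: 0.0425
```

Request:
carry_out(increments=[{"claw": 0.5, "linear": [0, 0, 0], "angular": [0, 0, -0.1222]}, {"claw": 0.5, "linear": [0, 0, 0], "angular": [0, 0, -0.1222]}, {"claw": 0.5, "linear": [0, 0, 0], "angular": [0, 0, -0.1222]}, {"claw": 0.5, "linear": [0, 0, 0], "angular": [0, 0, 0]}, {"claw": 0.5, "linear": [0, 0, 0], "angular": [0, 0, 0]}, {"claw": 0.5, "linear": [0, 0, 0], "angular": [0, 0, 0]}])

```text
time_s: 28.2
tool_pos: [0.5562, 0.3163, 0.1398]
eef_rot: [0.966, 0.258, -0.0, 0.0]
contact_force: [-0.0, -0.6, 1.0]
width: 0.0427
```

Run:
```python
from h import *
import json
c=wcal();im=camera("wrist");cv2.imwrite("pics/w7v.png",cv2.resize(im,(768,576),interpolation=cv2.INTER_CUBIC))
json.dump({k:np.array(v).tolist() for k,v in c.items()},open("w7.json","w"))
go([.5563,.3165,.004],30)
```

```text
now [0.5563 0.3164 0.14  ] th 29.89 tilt [-6.e-04 -3.e-04 -1.e+00] w 0.0427 t 28.25 F [-0.2  0.1  0.1]
shift cm [ 1.00e-02 -1.00e-02  1.36e+01] turn z rad -0.0019
```

View pics/w7v.png

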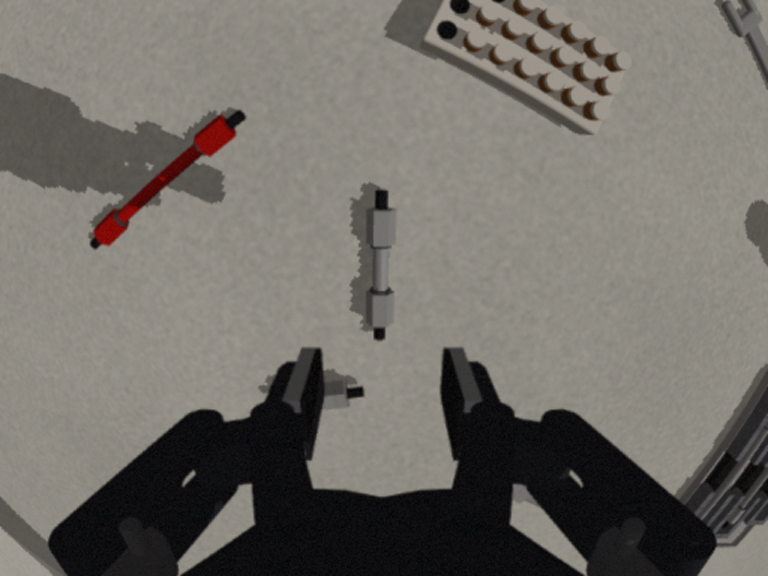

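The short column is at (381,190)-(379,339), with its bare tube between rows 248 and 290. The guard holder at (340,392) is outside the finger path.

Run:
```python
from h import *
import json
c=json.load(open("w7.json"))
for n,p,q in(("short",(381,189),(379,340)),("nuts",(381,248),(380.5,289))):
    a,b=[px2w(c,((x+.5)/1.5-.5,(y+.5)/1.5-.5),.008) for x,y in(p,q)];d=b-a
    m=(a+b)/2;print(n,m,np.linalg.norm(d),np.degrees(np.arctan2(d[1],d[0])))
    go([*m[:2],.004],30.2)
```

```text
short [0.55482314 0.31742709 0.008     ] 0.1021795572187934 -150.90367976711224
now [0.5563 0.3164 0.14  ] th 29.89 tilt [-6.e-04 -3.e-04 -1.e+00] w 0.0427 t 28.25 F [-0.2  0.1  0.1]
shift cm [-0.07 -0.16 13.6 ] turn z rad -0.0054
nuts [0.5547571  0.31678331 0.008     ] 0.02758005701121418 -150.81674900139254
now [0.5563 0.3164 0.14  ] th 29.89 tilt [-6.e-04 -3.e-04 -1.e+00] w 0.0427 t 28.25 F [-0.2  0.1  0.1]
shift cm [-0.11 -0.11 13.6 ] turn z rad -0.0054
```

Request:
carry_out(increments=[{"claw": 0.5, "linear": [-0.08, -0.12, 1.5], "angular": [0, 0, 0.008]}, {"claw": 0.5, "linear": [0, 0, 2.4], "angular": [0, 0, 0]}, {"claw": 0.5, "linear": [0, 0, 2.4], "angular": [0, 0, 0]}, {"claw": 0.5, "linear": [0, 0, 2.4], "angular": [0, 0, 0]}, {"claw": 0.5, "linear": [0, 0, 2.1], "angular": [0, 0, 0]}, {"claw": 0.5, "linear": [0, 0, 1.4], "angular": [0, 0, 0]}, {"claw": 0.5, "linear": [0, 0, 0.7], "angular": [0, 0, 0]}, {"claw": 0.5, "linear": [0, 0, 0.7], "angular": [0, 0, 0]}, {"claw": 0.4, "linear": [0, 0, 0], "angular": [0, 0, 0]}, {"claw": 0.3, "linear": [0, 0, 0], "angular": [0, 0, 0]}, {"claw": 0.2, "linear": [0, 0, 0], "angular": [0, 0, 0]}, {"claw": 0.15, "linear": [0, 0, 0], "angular": [0, 0, 0]}, {"claw": 0, "linear": [0, 0, 0], "angular": [0, 0, 0]}, {"claw": 0, "linear": [0, 0, 0], "angular": [0, 0, 0]}, {"claw": 0, "linear": [0, 0, 0], "angular": [0, 0, 0]}, {"claw": 0, "linear": [0, 0, 0], "angular": [0, 0, 0]}, {"claw": 0, "linear": [0, 0, 0], "angular": [0, 0, 0]}, {"claw": 0, "linear": [0, 0, 0], "angular": [0, 0, 0]}])

```text
time_s: 30.05
tool_pos: [0.5555, 0.3173, 0.0052]
eef_rot: [0.967, 0.255, 0.001, -0.0]
contact_force: [-1.0, -0.2, 6.5]
width: 0.0068
```

Request:
carry_out(increments=[{"claw": 0, "linear": [0, 0, -0.3], "angular": [0, 0, 0]}, {"claw": 0, "linear": [0, 0, -0.7], "angular": [0, 0, 0]}, {"claw": 0, "linear": [0, 0, -2], "angular": [0, 0, 0]}, {"claw": 0, "linear": [0, 0, -2.5], "angular": [0, 0, 0]}, {"claw": 0, "linear": [0, 0, -2.5], "angular": [0, 0, 0]}, {"claw": 0, "linear": [0, 0, -2.5], "angular": [0, 0, 0]}, {"claw": 0, "linear": [0, 0, -1.5], "angular": [0, 0, 0]}, {"claw": 0, "linear": [0, 0, 0], "angular": [0, 0, 0]}, {"claw": 0, "linear": [0, 0, 0], "angular": [0, 0, 0]}])

```text
time_s: 30.95
tool_pos: [0.5548, 0.317, 0.124]
eef_rot: [0.967, 0.255, -0.0, 0.0]
contact_force: [-0.5, 0.4, -1.8]
width: 0.007
```

Run:
```python
from h import *
go([.5692,-.2644,.125],9)
```

```text
now [0.5548 0.317  0.124 ] th 29.55 tilt [-4.e-04 -3.e-04 -1.e+00] w 0.0070 t 30.95 F [-0.5  0.4 -1.8]
shift cm [-27.42  51.29  -0.09] turn z rad 0.3586
```

Request:
carry_out(increments=[{"claw": 0, "linear": [-0.72, 1.35, 0], "angular": [0, 0, 0]}, {"claw": 0, "linear": [-1.443, 2.699, 0], "angular": [0, 0, 0]}, {"claw": 0, "linear": [-1.443, 2.699, 0], "angular": [0, 0, 0]}, {"claw": 0, "linear": [-1.443, 2.699, 0], "angular": [0, 0, 0]}, {"claw": 0, "linear": [-1.443, 2.699, 0], "angular": [0, 0, 0]}, {"claw": 0, "linear": [-1.443, 2.699, 0], "angular": [0, 0, 0]}, {"claw": 0, "linear": [-1.443, 2.699, 0], "angular": [0, 0, 0]}, {"claw": 0, "linear": [-1.443, 2.699, 0], "angular": [0, 0, 0]}, {"claw": 0, "linear": [-1.443, 2.699, 0], "angular": [0, 0, 0]}, {"claw": 0, "linear": [-1.443, 2.699, 0], "angular": [0, 0, 0]}, {"claw": 0, "linear": [-1.443, 2.699, 0], "angular": [0, 0, 0]}, {"claw": 0, "linear": [-1.443, 2.699, 0], "angular": [0, 0, 0]}, {"claw": 0, "linear": [-1.443, 2.699, 0], "angular": [0, 0, 0]}, {"claw": 0, "linear": [-1.443, 2.699, 0], "angular": [0, 0, 0]}, {"claw": 0, "linear": [-1.443, 2.699, 0], "angular": [0, 0, 0]}, {"claw": 0, "linear": [-1.443, 2.699, 0], "angular": [0, 0, 0]}, {"claw": 0, "linear": [-1.443, 2.699, 0], "angular": [0, 0, 0]}, {"claw": 0, "linear": [-1.443, 2.699, 0], "angular": [0, 0, 0]}, {"claw": 0, "linear": [-1.443, 2.699, 0], "angular": [0, 0, 0]}, {"claw": 0, "linear": [-0.72, 1.35, 0], "angular": [0, 0, 0]}])

```text
time_s: 32.95
tool_pos: [0.568, -0.267, 0.123]
eef_rot: [0.967, 0.254, -0.001, -0.0]
contact_force: [1.1, 0.7, -0.9]
width: 0.0072
```

Request:
carry_out(increments=[{"claw": 0, "linear": [0, 0, 0], "angular": [0, 0, 0.0686]}, {"claw": 0, "linear": [0, 0, 0], "angular": [0, 0, 0.12]}, {"claw": 0, "linear": [0, 0, 0], "angular": [0, 0, 0.12]}, {"claw": 0, "linear": [0, 0, 0], "angular": [0, 0, 0.05]}, {"claw": 0, "linear": [0, 0, 0], "angular": [0, 0, 0]}, {"claw": 0, "linear": [0, 0, 0], "angular": [0, 0, 0]}, {"claw": 0, "linear": [0, 0, 0], "angular": [0, 0, 0]}])

```text
time_s: 33.65
tool_pos: [0.5693, -0.264, 0.1241]
eef_rot: [0.997, 0.079, -0.0, -0.0]
contact_force: [-0.6, -1.0, -1.1]
width: 0.0068
```

Run:
```python
from h import *
im=camera("wrist");cv2.imwrite("pics/w8v.png",cv2.resize(im,(640,480)))
go([.5692,-.2644,.0165],9)
```

```text
now [ 0.5694 -0.264   0.1242] th 9.06 tilt [-4.e-04  2.e-04 -1.e+00] w 0.0069 t 33.7 F [ 0.3  0.3 -1.4]
shift cm [-0.02  0.04 10.77] turn z rad 0.0010
```

View pics/w8v.png

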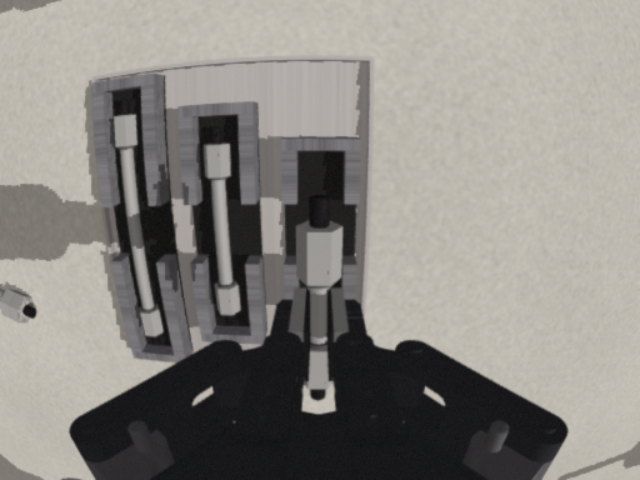

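The medium column is home at (218,145)-(229,312), and the short column is centred over its trough, with its plug at (319,208). I lower it.

Request:
carry_out(increments=[{"claw": 0, "linear": [0, 0.03, 1], "angular": [0, 0, 0]}, {"claw": 0, "linear": [0, 0, 2], "angular": [0, 0, 0]}, {"claw": 0, "linear": [0, 0, 2], "angular": [0, 0, 0]}, {"claw": 0, "linear": [0, 0, 2], "angular": [0, 0, 0]}, {"claw": 0, "linear": [0, 0, 2], "angular": [0, 0, 0]}, {"claw": 0, "linear": [0, 0, 0.8], "angular": [0, 0, 0]}, {"claw": 0, "linear": [0, 0, 0.4], "angular": [0, 0, 0]}, {"claw": 0, "linear": [0, 0, 0.2], "angular": [0, 0, 0]}, {"claw": 0, "linear": [0, 0, 0.1], "angular": [0, 0, 0]}, {"claw": 0, "linear": [0, 0, 0.05], "angular": [0, 0, 0]}, {"claw": 0, "linear": [0, 0, 0.05], "angular": [0, 0, 0]}, {"claw": 0, "linear": [0, 0, 0], "angular": [0, 0, 0]}, {"claw": 0, "linear": [0, 0, 0], "angular": [0, 0, 0]}])

```text
time_s: 35.0
tool_pos: [0.5697, -0.2645, 0.0187]
eef_rot: [0.997, 0.078, 0.0, 0.0]
contact_force: [0.2, -0.3, -1.4]
width: 0.0068
```

Request:
carry_out(increments=[{"claw": 0, "linear": [0, 0, 0.05], "angular": [0, 0, 0]}, {"claw": 0, "linear": [0, 0, 0.05], "angular": [0, 0, 0]}, {"claw": 0, "linear": [0, 0, 0], "angular": [0, 0, 0]}, {"claw": 0, "linear": [0, 0, 0], "angular": [0, 0, 0]}])

```text
time_s: 35.4
tool_pos: [0.5695, -0.2644, 0.0173]
eef_rot: [0.997, 0.078, -0.0, 0.0]
contact_force: [0.3, 0.6, -1.4]
width: 0.007
```

Request:
carry_out(increments=[{"claw": 0, "linear": [0, 0, 0.04], "angular": [0, 0, 0]}, {"claw": 0, "linear": [0, 0, 0], "angular": [0, 0, 0]}, {"claw": 0, "linear": [0, 0, 0], "angular": [0, 0, 0]}])

```text
time_s: 35.7
tool_pos: [0.5696, -0.2645, 0.017]
eef_rot: [0.997, 0.078, 0.0, 0.0]
contact_force: [0.4, 0.4, -0.9]
width: 0.0067
```

Request:
carry_out(increments=[{"claw": 0, "linear": [0, 0, 0.04], "angular": [0, 0, 0]}, {"claw": 0, "linear": [0, 0, 0], "angular": [0, 0, 0]}, {"claw": 0, "linear": [0, 0, 0], "angular": [0, 0, 0]}])

```text
time_s: 36.0
tool_pos: [0.5696, -0.2645, 0.0166]
eef_rot: [0.997, 0.078, 0.0, 0.0]
contact_force: [0.9, 0.3, -1.2]
width: 0.0072
```

Request:
carry_out(increments=[{"claw": 0, "linear": [0, 0, 0.04], "angular": [0, 0, 0]}, {"claw": 0, "linear": [0, 0, 0], "angular": [0, 0, 0]}, {"claw": 0, "linear": [0, 0, 0], "angular": [0, 0, 0]}])

```text
time_s: 36.3
tool_pos: [0.5696, -0.2645, 0.0163]
eef_rot: [0.997, 0.078, 0.0, 0.0]
contact_force: [0.0, 0.5, -0.4]
width: 0.007
```

Request:
carry_out(increments=[{"claw": 0, "linear": [0, 0, 0.03], "angular": [0, 0, 0]}, {"claw": 0, "linear": [0, 0, 0], "angular": [0, 0, 0]}, {"claw": 0, "linear": [0, 0, 0], "angular": [0, 0, 0]}])

```text
time_s: 36.6
tool_pos: [0.5696, -0.2645, 0.0162]
eef_rot: [0.997, 0.078, 0.0, 0.0]
contact_force: [-1.6, 0.6, 3.1]
width: 0.0071
```

Request:
carry_out(increments=[{"claw": 0, "linear": [0, 0, 0.03], "angular": [0, 0, 0]}, {"claw": 0, "linear": [0, 0, 0], "angular": [0, 0, 0]}, {"claw": 0, "linear": [0, 0, 0], "angular": [0, 0, 0]}])

```text
time_s: 36.9
tool_pos: [0.5697, -0.2645, 0.0162]
eef_rot: [0.997, 0.079, 0.0, 0.0]
contact_force: [-2.7, 0.9, 6.2]
width: 0.007
```

It is seated on the floor. I release it and lift well clear.

Request:
carry_out(increments=[{"claw": 0.08, "linear": [0, 0, 0], "angular": [0, 0, 0]}, {"claw": 0.12, "linear": [0, 0, 0], "angular": [0, 0, 0]}, {"claw": 0.2, "linear": [0, 0, 0], "angular": [0, 0, 0]}, {"claw": 0.3, "linear": [0, 0, 0], "angular": [0, 0, 0]}, {"claw": 0.3, "linear": [0, 0, 0], "angular": [0, 0, 0]}, {"claw": 0.3, "linear": [0, 0, 0], "angular": [0, 0, 0]}, {"claw": 0.3, "linear": [0, 0, -0.5], "angular": [0, 0, 0]}, {"claw": 0.3, "linear": [0, 0, -1], "angular": [0, 0, 0]}, {"claw": 0.3, "linear": [0, 0, -2], "angular": [0, 0, 0]}, {"claw": 0.3, "linear": [0, 0, -2.5], "angular": [0, 0, 0]}, {"claw": 0.3, "linear": [0, 0, -2.5], "angular": [0, 0, 0]}, {"claw": 0.3, "linear": [0, 0, -2.5], "angular": [0, 0, 0]}, {"claw": 0.5, "linear": [0, 0, -2.5], "angular": [0, 0, 0]}, {"claw": 0.5, "linear": [0, 0, -2], "angular": [0, 0, 0]}, {"claw": 0.5, "linear": [0, 0, 0], "angular": [0, 0, 0]}, {"claw": 0.5, "linear": [0, 0, 0], "angular": [0, 0, 0]}])

```text
time_s: 38.5
tool_pos: [0.5696, -0.2644, 0.1712]
eef_rot: [0.997, 0.079, 0.0, 0.0]
contact_force: [0.4, 0.1, 0.1]
width: 0.0428
```

Run:
```python
from h import *
a=camera("wrist");b=camera("scene")
cv2.imwrite("pics/fin.png",np.hstack([cv2.resize(a[20:320,60:360],(400,400),interpolation=cv2.INTER_CUBIC),cv2.resize(b[110:310,90:290],(400,400),interpolation=cv2.INTER_CUBIC)]))
go([.57,-.26,.17],9)
```

```text
now [ 0.569  -0.2641  0.1696] th 9.00 tilt [-0.0017  0.001  -1.    ] w 0.0427 t 38.6 F [-0.5 -0.4  0.6]
shift cm [ 0.16 -0.39 -0.04] turn z rad 0.0001
```

View pics/fin.png

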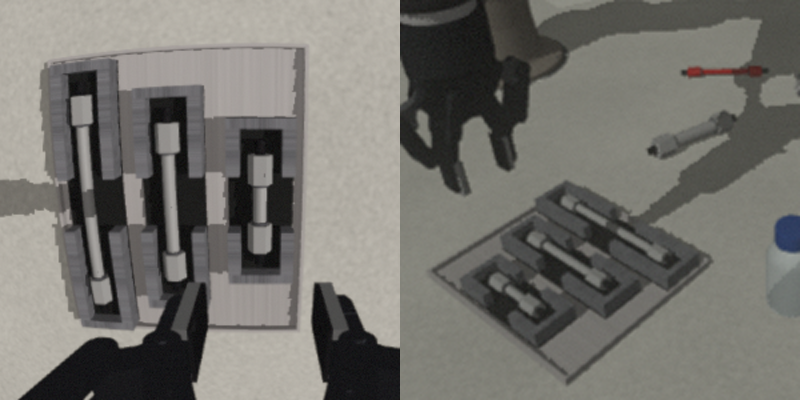

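All three columns lie inside their troughs: long at (80,100)-(100,300), medium at (168,135)-(175,278), short at (260,150)-(260,255). The gripper is clear and the other objects in view are undisturbed.

```bash
python3 -c "
from cell import sign_off
print(sign_off())"
```

```text
the job is handed in; nothing more can be done
None
```

The long, medium and short slim columns now lie in their matching foam nests, and I handed the job in at about 38.6 s of the 88 s allowed.

- **Placing:** Each column was gripped at mid-tube and lowered in steps of 0.5 mm or less until the wrist force showed 5–8 N of floor contact. It was then released.
- **Seating:** The tool heights at contact (14.8, 15.8 and 16.2 mm) were each about 11 mm above the grip heights on the bench. That is what a column lying home should give.
- **Last pictures:** The wrist and scene views show all three columns down in their troughs, clear of the walls, with the gripper empty and clear. The wide column, the one red look-alike in view and the bottle look unmoved. The guard holder and the vial rack were not in the last crops, but I never worked near enough to touch them.

No check failed or disagreed. The gripper read 7 mm on the 10 mm tubes in all three grips, which I put down to soft pads.

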